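# Bolt the tray sealer's guard hatch

## Task

Bolt the guard hatch of the tray sealer: lift the bolt's red handle out of its slot, slide the bolt across, and turn the handle fully down into the keeper notch, which lies about a centimetre short of the brass stop at the far end; then let go. Feel for the stop and the notch gently, without ramming the stop or forcing the handle down on the ridges beside the notch (never more than 30 N on them), and leave the other things where they are.

Things in the scene. Friction and masses are not known exactly. Their poses are not given: they have to be found in the camera images.
- sealer: tray sealer, fixed: aluminium housing 240 (x) x 380 (y) x 110 high, green guard hatch on top. Origin under its centre, z up; yaw varies, front (-x) towards the robot. Top ends at x = -120. A barrel bolt lies along its y on the top: axis at x = -90, z = 136. Bolting slides it to +y into a staple at y = +92. Rod straps (34 wide, up to z = 148) at y = -86 and +58
- bolt_handle: handle, square to the rod: 9 x 9 square steel stem to radius 46, then a red sleeve, 16 in diameter, radius 46 to 76. Origin on the bolt's axis; its own -x points out along the handle, its y along the bolt. When down it is level, points to the machine's -x and its sleeve sticks out past the machine's top. Pinched across the sleeve along y, it pivots in the pinch
- handle_grip (a point): middle of the red sleeve, 61 from the bolt's axis. At handle angle a it is in the machine's frame at x = -90 - 61 cos a, z = 136 + 61 sin a, y = -60 + bolt travel
- bolt (a joint): how far the bolt is slid to the machine's +y, m; the handle is at machine y = -0.060 + this. Starts at 0 to 0.010, can travel to 0.105. About 4 N of friction; stays where it is left
- handle (a joint): angle of the handle, rad: 0 = fully down (level, on its own stop), 1.57 = upright, 1.8 at most. About 0.07 Nm of friction: stays where it is left
- guide: guide strip 20 to 28 in front of the bolt's axis; it lets the handle lie down only at its two ends. Origin on the axis at machine y = -60; along +y from there: open starting slot -8 to +20, then a ridge 8 above the axis (clear of it with the handle above 0.75 rad), dark, then brass, then the keeper notch. More than 30 N of the handle on any of it bends it; ridges do not give downwards
- notch_nominal (a point): nominal middle of the keeper notch on the bolt's axis (bolt joint 0.075). The brass notch plate is screwed on in slots: the true notch is up to 12 off along y either way, not reported: feel for it. The notch is 12.5 wide for the 9 stem. The plate sits on rubber and gives 1 per 8 N along y. A push down on the sleeve acts 2.5 times as hard on a ridge
- stop_nominal (a point): nominal face of the brass stop cheek on the plate (it shifts with the notch): 15 beyond the notch's middle, 5 thick, up to 22 above the axis, from 30 in front of the axis to 8 behind; a 9 long ridge stands between notch and cheek. The raised stem (0.75 to 1.57 rad) runs against it when the bolt is 0.0105 past the notch's middle: from there ease back 10.5 and turn down
- giftbox_full: bystander: open black gift box, 130 x 210 x 45, with a white liner and rows of brown biscuits; origin under its centre
- giftbox_part: bystander: a second such gift box with fewer biscuits; origin under its centre
- tape_roll: bystander: tan roll of tape lying on the sealer's top, 70 across, 19 high; origin under its centre
- scraper: bystander: blue-handled scraper with a white blade lying on the sealer's top, about 150 long, 14 high
- sanitiser: bystander: white bottle with a blue cap, 60 across, 150 tall; origin under its centre
- tub: bystander: steel bowl, 110 across, 60 high; origin under its centre
- counter_pen: bystander: red pen, 130 long, 11 thick, on a sheet of paper

How it is judged:
By the outcome, as a careful person would: the job done as asked, in the order asked, and still so for the second after the job is handed in, with the robot touching nothing.
It also fails if it takes over 51 s, if anything falls off the work surface, if the arm or the gripper's body presses on something with over 40 N, if the wrist force passes 120 N, or if a joint passes its speed limit or range.

## Robot

A 6-joint arm with a two-finger parallel gripper is mounted at the origin on the work surface. World frame = base frame: x ahead of the robot, y to its left, z up, the work surface at z = 0. Lengths are in m, angles in rad, forces in N, time in s.
With the tool pointing down it reaches from about 0.3 to 0.775 m from the base axis. Payload 14.6 kg.
Tool frame: the origin (TCP) lies on the centre line of the jaws, within the pads' length; the fingertips stand ctrl.tcp_to_tips ahead of it and the grasp point (between the pads) lies 2 mm behind it (ctrl.tcp_to_tips is the distance from the TCP to the fingertips, in m); z points along the fingers, y is the line along which they close (so a half turn about z gives the same grasp; the last joint's range is limited). The gripper opens to 94 mm and grips with 3 to 60 N. Pads are 16 mm wide; open, the fingers measure 119 mm over their backs; the gripper's body (75 mm by 177 mm) begins 78 mm behind the grasp point.
Start: joints at [1.129, 0.3, 1.521, -0, 1.321, -0.067], TCP at [0.201, 0.512, 0.193] pointing down, gripper open.
Joint ranges: [-3.03, 3.03], [-0.79, 2.21], [0.23, 2.52], [-1.04, 4.18], [0, 3.07], [-2.55, 2.55]. Speed limits (rad/s): [2.22, 2.22, 2.57, 3.14, 3.14, 3.14].

## Interface

Orientations are given as [roll, pitch, yaw] about the fixed x, y, z axes, in that order (R = Rz(yaw) Ry(pitch) Rx(roll)).
In Python, from station import telemetry, viewer, hand_in, ctrl gives the robot as it stands.
- The arm moves only by the tool step_arm, never from a script. Its argument "plan" is a list of rows, each an object of numbers: "dx", "dy", "dz": the shift along the tool's x, y, z scaled (see below); "rx", "ry", "rz": the turn, a rotation vector about the tool's x, y, z scaled (see below); "claw": the closure, from 0 (fully open) to 1 (shut). In form: [{"dx": .., "dy": .., "dz": .., "rx": .., "ry": .., "rz": .., "claw": ..}, ...]. A call has 1 to 10 rows; each row shifts and turns the commanded pose from where the row before left it, along the tool's axes as they then stand; what a row does not reach is not made up. The controller multiplies each number of a shift by 0.1 m and each number of a turn by 90 degrees. A row lasts 1/10 s, in which the tool goes at most 50 mm and 8.59 degrees, less where a joint would pass 70% of its speed; a pose out of reach is approached as far as the arm can. A call with a number of a shift or a turn outside -1 to 1 is refused whole. A call with a gripper value outside its range is refused whole. The fingers move at their own pace and stop on an object; "grip_force" is the grip in N (left out, the last holds). Time passes only in rows, so rows that do not move let the fingers close. It gives the time, the measured TCP pose, the force, the opening and the grip force at its end, in the units of the state.
- telemetry.get_obs(): the state, without advancing time (a new reading comes with each control period).
- viewer.camera(name): name is "scene" or "top" or "wrist"; returns a dict with "img" (400x640x3 uint8, red, green, blue), "z_map" (400x640 float32, m along the optical axis (not along the pixel's ray), 0 where there is no reading), "fx", "fy", "cx", "cy" (pixels), "R" (3x3) and "t" (3): a world point X has camera coordinates R X + t; the wrist camera has in their place "tool_from_camera" (4x4, takes a point from camera to tool coordinates, whose origin is the TCP and whose axes are the flange's). Camera axes: x right, y down, z forward; pixel columns grow to the right and rows downward; lengths in m; the calibration is good to about 2 mm. A picture is of the moment at which its call begins: read the wrist's pose just before it.
- hand_in(): hands the job in; it is judged then, once.
Trained networks look in a picture, given as the dict that the camera call returned (one of the last four; its "shot" number tells which), for a name from the list of things; names that differ only in an ending like _2 or _b are one class to them, and where a whole thing is asked for, a point or a joint stands for the part that bears it (a point fixed in the world has none). Each returns a list of dicts, best first, with "score" (0 to 1); they miss things now and then, are a little off and sometimes report something else, mostly with a low value. They report only what shows in the picture. A call takes as long as a camera call.
- viewer.recognise(target, picture): "rect" ([left, top, right, bottom] in pixels, round what is visible of it).
The state is a dict: "time_s": time; "qpos": joint angles; "joint_vel": joint speeds; "tau": joint torques, N m; "ee_pos": TCP position; "eef_rot": TCP orientation; "force": force on the tool from outside, world axes, zero at the start; "moment": the same for the moment, N m; "grip_width": finger opening in m; "grip_force": force on a finger pad.
Only numpy, scipy, OpenCV 4.12 (cv2) and the standard library are available. Lean on these libraries where they do the work, as an engineer would, in place of code of your own. Each camera call takes 0.05 s, during which the arm holds its last target. There are 200 camera calls.

## Working session

There is one attempt and no reset: what is moved stays moved. The work goes in short steps, Python scripts to look and compute and a tool call to move; the robot and the scene stay as the last step left them, time stands still between calls to the robot, and variables do not carry over. Pictures are saved under pics/ and viewed, at most 10 in all, crops included, and the job is handed in when it is done.

Besides the shell and the picture viewer there is one more tool, called after "Emit:" in YAML: its name, and indented under it one key for each argument. step_arm: Moves the arm, as the interface text tells. Shifts and turns lie within -1 to 1; 1 stands for 0.1 m of shift or 90 degrees of turn. Its arguments: {"type":"object","properties":{"plan":{"type":"array"},"grip_force":{"type":"number"}},"required":["plan"]}

```bash
mkdir -p pics; cat > h.py <<'E'
import numpy as np,cv2
from station import telemetry,viewer,hand_in,ctrl
def pt(c,u,v,z):
    p=np.array([(u-c['cx'])/c['fx']*z,(v-c['cy'])/c['fy']*z,z]); return c['R'].T@(p-c['t'])
def cloud(c):
    v,u=np.mgrid[0:400,0:640]; z=c['z_map']
    P=np.stack([(u-c['cx'])/c['fx']*z,(v-c['cy'])/c['fy']*z,z],-1)
    return (P-c['t'])@c['R']
def save(n,im): cv2.imwrite('pics/'+n,np.ascontiguousarray(im[...,::-1]))
E
python3 - <<'E'
from h import *
o=telemetry.get_obs();print({k:np.round(v,3) for k,v in o.items()},ctrl.tcp_to_tips)
ims=[]
for n in('top','scene'):
    c=viewer.camera(n);ims.append(c['img']);W=cloud(c)
    for t in('sealer','bolt_handle','guide','tape_roll','scraper','giftbox_full'):
        for r in viewer.recognise(t,c)[:2]:
            l,tp,rr,b=map(int,r['rect']);u,v=(l+rr)//2,(tp+b)//2
            print(n,t,round(r['score'],2),(l,tp,rr,b),np.round(W[v,u],3))
    np.savez(n+'.npz',W=W,img=c['img'])
    save(n+'.png',c['img'])
E
```

```text
{'time_s': np.float64(0.0), 'qpos': array([ 1.129,  0.3  ,  1.522,  0.   ,  1.321, -0.067]), 'joint_vel': array([ 0.001, -0.   , -0.003,  0.   ,  0.001,  0.   ]), 'tau': array([ 0.0000e+00, -5.3181e+01, -3.5273e+01,  7.1000e-02,  2.5000e-02,
       -0.0000e+00]), 'ee_pos': array([0.201, 0.512, 0.193]), 'eef_rot': array([-3.14 , -0.   ,  2.767]), 'force': array([-0.168,  1.023, -0.   ]), 'moment': array([-0.018,  0.045, -0.002]), 'grip_force': np.float64(0.0), 'grip_width': np.float64(0.094)} 0.017
top sealer 0.61 (237, 119, 376, 229) [0.63  0.019 0.105]
top bolt_handle 0.48 (282, 196, 322, 215) [0.534 0.028 0.112]
top bolt_handle 0.44 (307, 206, 316, 228) [ 0.498 -0.001  0.148]
top tape_roll 0.59 (261, 140, 286, 163) [0.697 0.121 0.109]
top scraper 0.74 (325, 135, 354, 180) [ 0.681 -0.08   0.127]
top giftbox_full 0.87 (119, 200, 191, 247) [0.47  0.505 0.009]
top giftbox_full 0.54 (283, 193, 321, 215) [0.537 0.028 0.112]
scene sealer 0.6 (267, 166, 393, 262) [0.679 0.015 0.11 ]
scene guide 0.59 (324, 180, 348, 188) [0.562 0.041 0.145]
scene tape_roll 0.82 (353, 204, 377, 221) [0.672 0.126 0.109]
scene scraper 0.74 (287, 205, 315, 229) [ 0.704 -0.076  0.122]
scene scraper 0.21 (319, 167, 328, 181) [0.495 0.001 0.143]
scene giftbox_full 0.57 (427, 174, 496, 211) [0.458 0.508 0.025]
```

```bash
python3 - <<'E'
from h import *
a=cv2.resize(np.load('top.npz')['img'][100:250,220:400],None,fx=4,fy=4,interpolation=2)
save('a.png',a)
d=np.load('top.npz');W=d['W'];im=d['img'].astype(int)
# sealer top yaw: points z .10-.12 (top) 
m=(abs(W[...,2]-.112)<.006)&(W[...,0]>.4)&(abs(W[...,1])<.3)
P=W[m][:,:2].astype(np.float32);r=cv2.minAreaRect(P);print('top rect',r)
red=(im[...,0]>120)&(im[...,1]<70)&(im[...,2]<70)
for n in('top','scene'):
    d=np.load(n+'.npz');W=d['W'];im=d['img'].astype(int)
    red=(im[...,0]>100)&(im[...,1]<.5*im[...,0])&(im[...,2]<.5*im[...,0])
    k,l,s,ce=cv2.connectedComponentsWithStats(red.astype(np.uint8))
    for i in range(1,k):
        if s[i,4]>8: print(n,s[i],np.round(np.median(W[l==i],0),3),np.round(W[l==i].min(0),3),np.round(W[l==i].max(0),3))
E
```

```text
top rect ((0.644123911857605, 0.020666584372520447), (0.3802047371864319, 0.25678354501724243), 78.30734252929688)
top [307 219   7  10  49] [0.478 0.002 0.149] [ 0.466 -0.007  0.144] [0.492 0.011 0.156]
top [401 264  27  26 101] [ 0.316 -0.332  0.015] [ 0.278 -0.374  0.008] [ 0.478 -0.029  1.591]
scene [527  96 113  40 324] [0.104 1.105 0.065] [-0.303  1.042  0.052] [0.123 1.37  0.073]
scene [425  99   7   3  14] [-1.032  0.769 -0.262] [-1.063  0.744 -0.268] [-1.006  0.792 -0.253]
scene [381 100  10  14  36] [-0.973  0.46  -0.261] [-1.047  0.448 -0.281] [-0.884  0.512 -0.254]
scene [471 104   6   8  21] [-0.906  1.032 -0.261] [-0.976  1.018 -0.273] [-0.824  1.057 -0.251]
scene [519 126 121  44 589] [ 0.103  1.133 -0.098] [-0.297 -0.054 -0.113] [1.82  1.437 0.981]
scene [  0 153  50  58 368] [ 0.371 -1.106  0.07 ] [ 0.162 -1.134  0.062] [ 0.547 -1.094  0.078]
scene [  6 154   8   2  10] [ 0.163 -1.258  0.072] [ 0.161 -1.273  0.07 ] [ 0.172 -1.245  0.074]
scene [322 169   4   6  17] [0.488 0.002 0.149] [ 0.472 -0.003  0.142] [0.498 0.008 0.152]
scene [226 177  18  11  36] [ 0.326 -0.334  0.01 ] [ 0.285 -0.374  0.005] [ 0.36  -0.3    0.019]
scene [  0 186  64  66 383] [ 0.43  -1.103 -0.095] [ 0.157 -1.166 -0.106] [ 1.82  -0.054  0.981]
scene [559 192  81   7 258] [ 0.107  1.262 -0.261] [ 0.091 -0.054 -0.279] [1.82  1.507 0.981]
scene [  0 217  76  68 401] [ 0.493 -1.105 -0.26 ] [ 0.149 -1.229 -0.274] [ 0.566 -1.094 -0.24 ]
```

View pics/a.png

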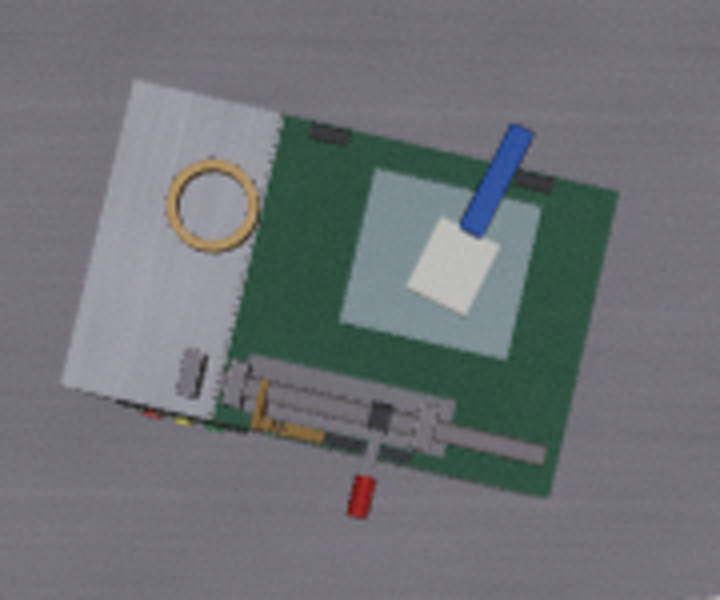

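View pics/scene.png

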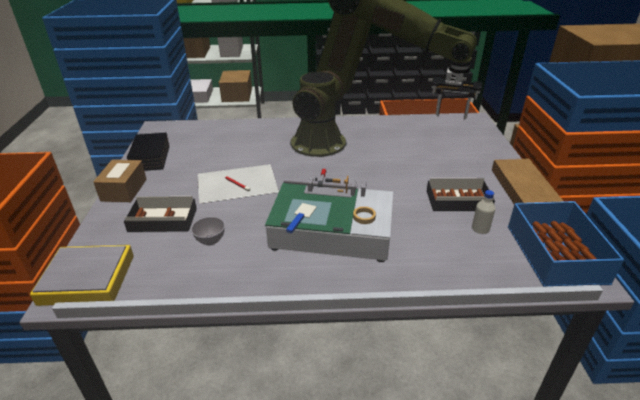

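The crop shows the sealer turned about -11.7°, with the red sleeve at crop (361,497). The handle is down, the dark ridge and brass plate lie to its left, and the bystanders are clear of it. I'll approach above the handle.

Emit:
step_arm:
  plan:
    - {"rz": -0.055, "claw": 0}
    - {"rz": -0.054, "claw": 0}
    - {"dx": -0.19, "dy": -0.222, "dz": -0.04, "claw": 0}
    - {"dx": -0.19, "dy": -0.222, "dz": -0.04, "claw": 0}
    - {"dx": -0.19, "dy": -0.222, "dz": -0.04, "claw": 0}
    - {"dx": -0.19, "dy": -0.222, "dz": -0.04, "claw": 0}
    - {"dx": -0.19, "dy": -0.222, "dz": -0.04, "claw": 0}
    - {"dx": -0.19, "dy": -0.222, "dz": -0.04, "claw": 0}
    - {"dx": -0.19, "dy": -0.222, "dz": -0.04, "claw": 0}
    - {"dx": -0.19, "dy": -0.222, "dz": -0.04, "claw": 0}

```text
$.plan[0]: bad value
```

Emit:
step_arm:
  plan:
    - {"dx": -0.19, "dy": -0.222, "dz": -0.04, "claw": 0}
    - {"dx": -0.19, "dy": -0.222, "dz": -0.04, "claw": 0}
    - {"dx": -0.19, "dy": -0.222, "dz": -0.04, "claw": 0}
    - {"dx": -0.19, "dy": -0.222, "dz": -0.04, "claw": 0}
    - {"dx": -0.19, "dy": -0.222, "dz": -0.04, "claw": 0}
    - {"dx": -0.19, "dy": -0.222, "dz": -0.04, "claw": 0}
    - {"dx": -0.19, "dy": -0.222, "dz": -0.04, "claw": 0}
    - {"dx": -0.19, "dy": -0.222, "dz": -0.04, "claw": 0}
    - {"dx": -0.1, "dy": -0.11, "dz": -0.02, "claw": 0}
    - {"claw": 0}

```text
$.plan[0]: bad value
```

```bash
cat > w.py <<'E'
from h import *
from scipy.spatial.transform import Rotation as Ro
def wrist(name):
    o=telemetry.get_obs();c=viewer.camera('wrist')
    R=Ro.from_euler('xyz',o['eef_rot']).as_matrix();T=c['tool_from_camera']
    v,u=np.mgrid[0:400,0:640];z=c['z_map']
    P=np.stack([(u-c['cx'])/c['fx']*z,(v-c['cy'])/c['fy']*z,z],-1)
    Pt=P@T[:3,:3].T+T[:3,3]
    W=Pt@R.T+o['ee_pos'];save(name,c['img'])
    return o,c,W,Pt
E
python3 - <<'E'
from w import *
o,c,W,Pt=wrist('w1.png')
np.savez('w1.npz',W=W,Pt=Pt,img=c['img'])
print(o['time_s'],o['ee_pos'],o['eef_rot'],o['force'])
print(viewer.recognise('bolt_handle',c)[:2])
im=c['img'].astype(int);red=(im[...,0]>90)&(im[...,1]<.5*im[...,0])&(im[...,2]<.5*im[...,0])&(c['z_map']>0)
k,l,s,ce=cv2.connectedComponentsWithStats(red.astype(np.uint8))
for i in range(1,k):
    if s[i,4]>50:
        p=W[l==i];q=p[p[:,2]>np.percentile(p[:,2],30)]
        print(s[i],np.round(np.median(p,0),4),np.round(np.percentile(p,[2,98],axis=0),4),np.round(np.median(Pt[l==i],0),4))
        w,V=np.linalg.eigh(np.cov(p[:,:2].T));print('axis',V[:,-1])
m=(abs(W[...,2]-.112)<.005)
P=W[m][:,:2].astype(np.float32);print(cv2.minAreaRect(P))
E
```

```text
0.7 [0.20135541 0.51180234 0.19334393] [-3.14158003e+00  9.25809968e-06  2.76680875e+00] [-0.14507241 -0.29625751 -0.25781418]
[]
[392 351  17  32 240] [0.4792 0.5306 0.0236] [[0.4528 0.5256 0.0215]
 [0.5056 0.5359 0.0252]] [-0.2514  0.1192  0.1697]
axis [-0.99958428  0.02883159]
[418 351  14  26 195] [0.486  0.5635 0.0237] [[0.4654 0.5587 0.0217]
 [0.5072 0.5689 0.0252]] [-0.2458  0.1525  0.1697]
axis [-0.99946284  0.03277233]
[347 361  16  27 187] [0.4694 0.4661 0.0236] [[0.449  0.4609 0.0212]
 [0.4916 0.4708 0.0251]] [-0.2668  0.0558  0.1698]
axis [-0.99959677  0.02839549]
[322 367  16  21 134] [0.4616 0.4327 0.0236] [[0.4467 0.4268 0.021 ]
 [0.4782 0.437  0.0254]] [-0.2707  0.0212  0.1697]
axis [-0.99997668  0.00682916]
((0.0, 0.0), (0.0, 0.0), 0.0)
```

View pics/w1.png

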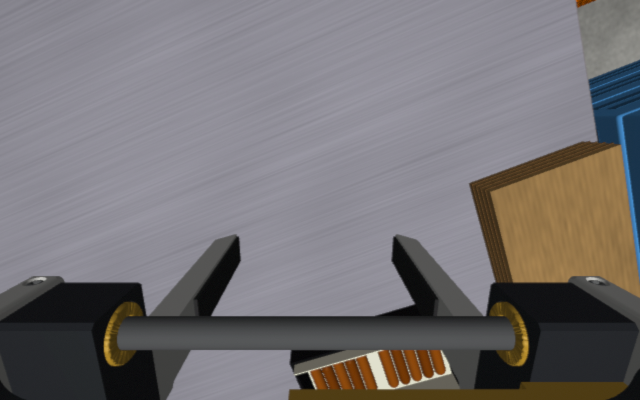

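The wrist picture shows the arm still over bare table, with the fingertips near (238,240) and (393,240). The plan was refused, so I'll try again with every field filled in.

Emit:
step_arm:
  plan:
    - {"dx": 0, "dy": 0, "dz": 0, "rx": 0, "ry": 0, "rz": -0.055, "claw": 0}
    - {"dx": 0, "dy": 0, "dz": 0, "rx": 0, "ry": 0, "rz": -0.054, "claw": 0}
    - {"dx": -0.19, "dy": -0.222, "dz": -0.04, "rx": 0, "ry": 0, "rz": 0, "claw": 0}
    - {"dx": -0.19, "dy": -0.222, "dz": -0.04, "rx": 0, "ry": 0, "rz": 0, "claw": 0}
    - {"dx": -0.19, "dy": -0.222, "dz": -0.04, "rx": 0, "ry": 0, "rz": 0, "claw": 0}
    - {"dx": -0.19, "dy": -0.222, "dz": -0.04, "rx": 0, "ry": 0, "rz": 0, "claw": 0}
    - {"dx": -0.19, "dy": -0.222, "dz": -0.04, "rx": 0, "ry": 0, "rz": 0, "claw": 0}
    - {"dx": -0.19, "dy": -0.222, "dz": -0.04, "rx": 0, "ry": 0, "rz": 0, "claw": 0}
    - {"dx": -0.19, "dy": -0.222, "dz": -0.04, "rx": 0, "ry": 0, "rz": 0, "claw": 0}
    - {"dx": -0.19, "dy": -0.222, "dz": -0.04, "rx": 0, "ry": 0, "rz": 0, "claw": 0}

```text
time_s: 1.8
ee_pos: [0.3147, 0.3061, 0.2256]
eef_rot: [3.141, 0.0, 2.938]
force: [0.9, -0.4, 0.6]
grip_width: 0.094
grip_force: 0.0
```

Emit:
step_arm:
  plan:
    - {"dx": -0.25, "dy": -0.295, "dz": -0.038, "rx": 0, "ry": 0, "rz": 0, "claw": 0}
    - {"dx": -0.25, "dy": -0.295, "dz": -0.038, "rx": 0, "ry": 0, "rz": 0, "claw": 0}
    - {"dx": -0.25, "dy": -0.295, "dz": -0.038, "rx": 0, "ry": 0, "rz": 0, "claw": 0}
    - {"dx": -0.25, "dy": -0.295, "dz": -0.038, "rx": 0, "ry": 0, "rz": 0, "claw": 0}
    - {"dx": -0.25, "dy": -0.295, "dz": -0.038, "rx": 0, "ry": 0, "rz": 0, "claw": 0}
    - {"dx": -0.25, "dy": -0.295, "dz": -0.038, "rx": 0, "ry": 0, "rz": 0, "claw": 0}
    - {"dx": -0.25, "dy": -0.295, "dz": -0.038, "rx": 0, "ry": 0, "rz": 0, "claw": 0}
    - {"dx": -0.25, "dy": -0.295, "dz": -0.038, "rx": 0, "ry": 0, "rz": 0, "claw": 0}
    - {"dx": -0.25, "dy": -0.295, "dz": -0.038, "rx": 0, "ry": 0, "rz": 0, "claw": 0}
    - {"dx": 0, "dy": 0, "dz": 0, "rx": 0, "ry": 0, "rz": 0, "claw": 0}

```text
time_s: 2.8
ee_pos: [0.4822, -0.0014, 0.2595]
eef_rot: [-3.141, 0.0, 2.935]
force: [-0.4, 1.2, -0.7]
grip_width: 0.094
grip_force: 0.0
```

```bash
cat > look.py <<'E'
from w import *
import sys
n=sys.argv[1]
o,c,W,Pt=wrist(n+'.png')
np.savez(n+'.npz',W=W,Pt=Pt,img=c['img'])
print(o['time_s'],o['ee_pos'],o['eef_rot'],o['force'])
for r in viewer.recognise('bolt_handle',c)[:2]: print(r)
im=c['img'].astype(int);red=(im[...,0]>80)&(im[...,1]<.5*im[...,0])&(im[...,2]<.5*im[...,0])&(c['z_map']>0)
k,l,s,ce=cv2.connectedComponentsWithStats(red.astype(np.uint8))
for i in range(1,k):
    if s[i,4]>50:
        p=W[l==i];w,V=np.linalg.eigh(np.cov(p[:,:2].T))
        print(s[i],'W',np.round(np.percentile(p,[2,50,98],axis=0),4).tolist(),'T',np.round(np.percentile(Pt[l==i],[2,50,98],axis=0),4).tolist(),V[:,-1])
E
python3 look.py w2
```

```text
2.8 [ 0.48222819 -0.00144347  0.25953017] [-3.14111071e+00  2.22932016e-04  2.93453372e+00] [-0.37547364  1.2197783  -0.74809563]
{'rect': [312.1, 181.4, 326.3, 242.6], 'score': 0.74}
[631  80   9  37  65] W [[0.4419, 0.423, 0.0198], [0.4621, 0.4249, 0.0215], [0.4845, 0.4291, 0.0233]] T [[0.0853, 0.4093, 0.236], [0.1074, 0.4131, 0.2378], [0.128, 0.4177, 0.2395]] [-0.99720698  0.07468764]
[  7  83  86  52 778] W [[0.2799, -0.3712, 0.0065], [0.3169, -0.332, 0.0122], [0.3556, -0.2909, 0.0142]] T [[0.0637, -0.4027, 0.2455], [0.0937, -0.3573, 0.2475], [0.1226, -0.3095, 0.2532]] [0.6860311  0.72757221]
[312 180  15  33 467] W [[0.4643, -0.005, 0.1407], [0.4784, 0.0037, 0.1478], [0.4943, 0.0121, 0.1505]] T [[-0.0109, -0.0027, 0.109], [0.0049, 0.0043, 0.1118], [0.0188, 0.0114, 0.1188]] [-0.97993491  0.19931778]
[447 197  13   5  56] W [[0.5378, 0.1639, 0.0463], [0.5398, 0.17, 0.0546], [0.5444, 0.1798, 0.0584]] T [[-0.0237, 0.1736, 0.2011], [-0.0206, 0.1799, 0.2049], [-0.0198, 0.1902, 0.2131]] [0.23827702 0.97119723]
```

View pics/w2.png

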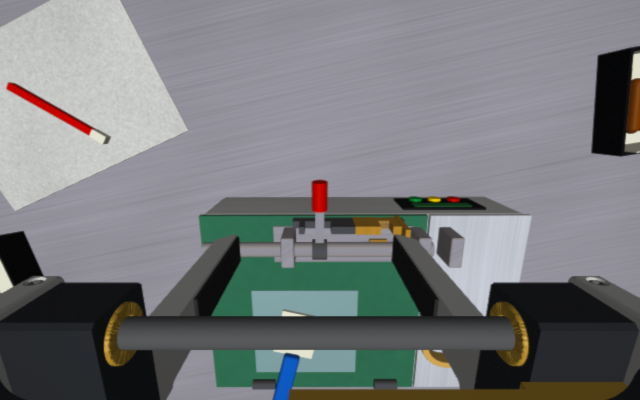

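The wrist view shows the sleeve at (319,195), aligned with the tool and about 4 mm off in x and y. Next I descend and pinch it.

Emit:
step_arm:
  plan:
    - {"dx": 0.04, "dy": 0.043, "dz": 0.15, "rx": 0, "ry": 0, "rz": 0, "claw": 0}
    - {"dx": 0, "dy": 0, "dz": 0.2, "rx": 0, "ry": 0, "rz": 0, "claw": 0}
    - {"dx": 0, "dy": 0, "dz": 0.2, "rx": 0, "ry": 0, "rz": 0, "claw": 0}
    - {"dx": 0, "dy": 0, "dz": 0.2, "rx": 0, "ry": 0, "rz": 0, "claw": 0}
    - {"dx": 0, "dy": 0, "dz": 0.2, "rx": 0, "ry": 0, "rz": 0, "claw": 0.5}
    - {"dx": 0, "dy": 0, "dz": 0.15, "rx": 0, "ry": 0, "rz": 0, "claw": 0.5}
    - {"dx": 0, "dy": 0, "dz": 0.13, "rx": 0, "ry": 0, "rz": 0, "claw": 0.5}
    - {"dx": 0, "dy": 0, "dz": 0, "rx": 0, "ry": 0, "rz": 0, "claw": 0.7}
    - {"dx": 0, "dy": 0, "dz": 0, "rx": 0, "ry": 0, "rz": 0, "claw": 0.7}
    - {"dx": 0, "dy": 0, "dz": 0, "rx": 0, "ry": 0, "rz": 0, "claw": 0.7}
  grip_force: 15

```text
time_s: 3.9
ee_pos: [0.4783, 0.0068, 0.1374]
eef_rot: [3.141, 0.001, 2.938]
force: [0.7, -0.1, 0.1]
grip_width: 0.0494
grip_force: 0.0
```

Emit:
step_arm:
  plan:
    - {"dx": 0, "dy": 0, "dz": 0, "rx": 0, "ry": 0, "rz": 0, "claw": 0.8}
    - {"dx": 0, "dy": 0, "dz": 0, "rx": 0, "ry": 0, "rz": 0, "claw": 1}
    - {"dx": 0, "dy": 0, "dz": 0, "rx": 0, "ry": 0, "rz": 0, "claw": 1}
    - {"dx": 0, "dy": 0, "dz": 0, "rx": 0, "ry": 0, "rz": 0, "claw": 1}

```text
time_s: 4.3
ee_pos: [0.4779, 0.0066, 0.1366]
eef_rot: [-3.142, 0.0, 2.938]
force: [-0.6, -0.9, -0.1]
grip_width: 0.017
grip_force: 0.2
```

```bash
python3 look.py w3
```

```text
4.3 [0.47794195 0.00663785 0.13663729] [-3.14158852e+00  7.63074592e-05  2.93799496e+00] [-0.61330446 -0.92714489 -0.12223027]
{'rect': [299.2, 225.8, 321.4, 314.9], 'score': 0.62}
[ 298  224   25   52 1136] W [[0.464, -0.0031, 0.1379], [0.4768, 0.0048, 0.1479], [0.4949, 0.0127, 0.1527]] T [[-0.0174, -0.0086, -0.016], [0.0008, -0.0019, -0.0113], [0.013, 0.005, -0.0013]] [-0.98722938  0.15930522]
[490 232  19  10 145] W [[0.5377, 0.1638, 0.0427], [0.5396, 0.1702, 0.0535], [0.5431, 0.1782, 0.058]] T [[-0.0303, 0.1664, 0.0786], [-0.0269, 0.1728, 0.0831], [-0.0261, 0.1807, 0.0939]] [0.15277419 0.98826112]
```

View pics/w3.png

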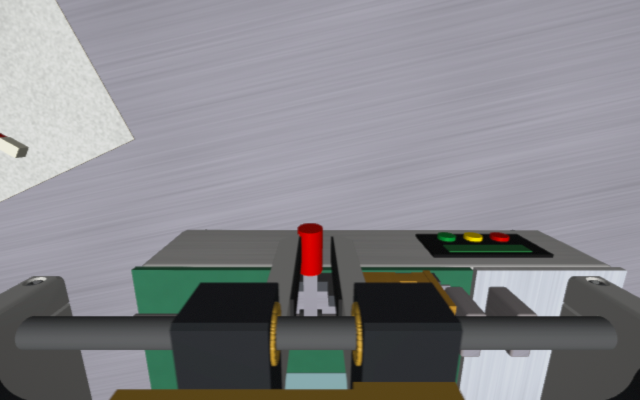

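The sleeve, at (311,250), sits between the pads. I finish the pinch and start lifting along the arc.

Emit:
step_arm:
  plan:
    - {"dx": 0, "dy": 0, "dz": 0, "rx": 0, "ry": 0, "rz": 0, "claw": 1}
    - {"dx": 0, "dy": 0, "dz": 0, "rx": 0, "ry": 0, "rz": 0, "claw": 1}
    - {"dx": -0.005, "dy": 0, "dz": -0.076, "rx": 0, "ry": 0, "rz": 0, "claw": 1}
    - {"dx": -0.014, "dy": 0, "dz": -0.075, "rx": 0, "ry": 0, "rz": 0, "claw": 1}
    - {"dx": -0.023, "dy": 0, "dz": -0.072, "rx": 0, "ry": 0, "rz": 0, "claw": 1}
    - {"dx": 0, "dy": 0, "dz": 0, "rx": 0, "ry": 0, "rz": 0, "claw": 1}

```text
time_s: 5.0
ee_pos: [0.4828, 0.0058, 0.1602]
eef_rot: [3.141, 0.002, 2.938]
force: [0.1, -0.1, -0.5]
grip_width: 0.0004
grip_force: 0.0
```

```bash
python3 look.py w4
```

```text
5.0 [0.48283877 0.00575488 0.16017202] [3.14128448e+00 2.13213718e-03 2.93802203e+00] [ 0.05631389 -0.05209321 -0.49155722]
{'rect': [298.9, 205.4, 318.6, 237.1], 'score': 0.72}
{'rect': [145.9, 209.2, 472.6, 316.2], 'score': 0.52}
[  0 117  24  22 246] W [[0.339, -0.3043, 0.0056], [0.3499, -0.2966, 0.012], [0.359, -0.2878, 0.0139]] T [[0.0613, -0.3317, 0.146], [0.0696, -0.3229, 0.1479], [0.0788, -0.3134, 0.1543]] [-0.77011151 -0.63790929]
[300 206  22  46 676] W [[0.4639, -0.0031, 0.1366], [0.4723, 0.0058, 0.1461], [0.4828, 0.0128, 0.1844]] T [[-0.0006, -0.01, -0.0243], [0.0101, -0.0022, 0.014], [0.018, 0.0048, 0.0235]] [-0.97055132  0.24089445]
[478 220  18   8 117] W [[0.5376, 0.164, 0.0439], [0.5398, 0.1703, 0.0539], [0.5433, 0.1788, 0.058]] T [[-0.0252, 0.1664, 0.1022], [-0.0217, 0.1725, 0.1064], [-0.0211, 0.1813, 0.1164]] [0.17639995 0.98431858]
```

View pics/w4.png

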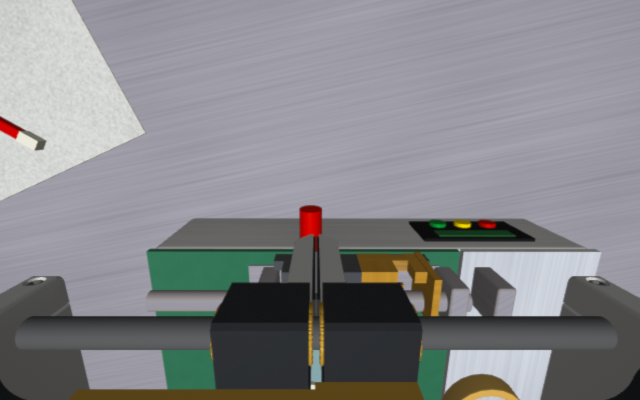

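The sleeve at (310,220) is still down: the pinch slipped before it had built up force. I'll reopen, re-centre and grip harder, and check the force before lifting.

Emit:
step_arm:
  plan:
    - {"dx": 0, "dy": 0, "dz": -0.1, "rx": 0, "ry": 0, "rz": 0, "claw": 0.5}
    - {"dx": 0.023, "dy": -0.027, "dz": 0, "rx": 0, "ry": 0, "rz": 0, "claw": 0.5}
    - {"dx": 0, "dy": 0, "dz": 0, "rx": 0, "ry": 0, "rz": 0, "claw": 0.5}
    - {"dx": 0, "dy": 0, "dz": 0, "rx": 0, "ry": 0, "rz": 0, "claw": 0.5}
    - {"dx": 0, "dy": 0, "dz": 0.15, "rx": 0, "ry": 0, "rz": 0, "claw": 0.5}
    - {"dx": 0, "dy": 0, "dz": 0.15, "rx": 0, "ry": 0, "rz": 0, "claw": 0.5}
    - {"dx": 0, "dy": 0, "dz": 0.05, "rx": 0, "ry": 0, "rz": 0, "claw": 0.7}
    - {"dx": 0, "dy": 0, "dz": 0, "rx": 0, "ry": 0, "rz": 0, "claw": 0.8}
    - {"dx": 0, "dy": 0, "dz": 0, "rx": 0, "ry": 0, "rz": 0, "claw": 1}
    - {"dx": 0, "dy": 0, "dz": 0, "rx": 0, "ry": 0, "rz": 0, "claw": 1}
  grip_force: 30

```text
time_s: 6.1
ee_pos: [0.4795, 0.0036, 0.1345]
eef_rot: [3.141, 0.001, 2.938]
force: [-0.9, 0.8, 0.8]
grip_width: 0.0186
grip_force: 0.0
```

Emit:
step_arm:
  plan:
    - {"dx": 0, "dy": 0, "dz": 0, "rx": 0, "ry": 0, "rz": 0, "claw": 1}
    - {"dx": 0, "dy": 0, "dz": 0, "rx": 0, "ry": 0, "rz": 0, "claw": 1}
    - {"dx": 0, "dy": 0, "dz": 0, "rx": 0, "ry": 0, "rz": 0, "claw": 1}
    - {"dx": 0, "dy": 0, "dz": 0, "rx": 0, "ry": 0, "rz": 0, "claw": 1}

```text
time_s: 6.5
ee_pos: [0.4793, 0.0036, 0.134]
eef_rot: [3.142, 0.0, 2.938]
force: [1.0, 0.6, 1.0]
grip_width: 0.0004
grip_force: 0.3
```

```bash
python3 look.py w5; python3 -c "
from h import *
c=viewer.camera('wrist');print(c['tool_from_camera'].round(3),c['fx'],c['cx'],c['cy'])
T=c['tool_from_camera'];M=np.linalg.inv(T)
for p in [(0,0,0),(0,0,.017),(0,0,-.078)]:
  q=M[:3,:3]@p+M[:3,3];print(p,c['fx']*q[0]/q[2]+c['cx'],c['fy']*q[1]/q[2]+c['cy'],q)
  v=min(399,max(0,int(c['fy']*q[1]/q[2]+c['cy'])));u=int(c['fx']*q[0]/q[2]+c['cx']);print(c['z_map'][v,u-8:u+9:4])
"
```

```text
6.5 [0.47930066 0.00362914 0.13395074] [3.14155215e+00 2.10372839e-04 2.93798439e+00] [1.03317107 0.55309838 1.02064146]
{'rect': [305.1, 219.6, 326.3, 235.6], 'score': 0.55}
[302 220  25  18 366] W [[0.4637, -0.0014, 0.1318], [0.4661, 0.0064, 0.1426], [0.4713, 0.0133, 0.1464]] T [[0.0082, -0.0073, -0.0124], [0.0137, 0.0, -0.0087], [0.0151, 0.0075, 0.0021]] [0.17536121 0.98450416]
[495 231  19  10 147] W [[0.5379, 0.1637, 0.0435], [0.5398, 0.17, 0.0533], [0.543, 0.1783, 0.0582]] T [[-0.0282, 0.1689, 0.0757], [-0.0251, 0.1752, 0.0807], [-0.0242, 0.1835, 0.0905]] [0.15052953 0.98860551]
[[ 0.001 -0.965 -0.261  0.077]
 [ 1.     0.001 -0.     0.001]
 [ 0.    -0.261  0.965 -0.191]
 [ 0.     0.     0.     1.   ]] 312.28404409736675 315.7273074319848 205.55677642883677
(0, 0, 0) 314.07042364890196 242.73548208088766 [-0.00108377  0.02431862  0.20426524]
[0.17684728 0.1780359  0.18106847 0.18105945 0.1784953 ]
(0, 0, 0.017) 314.19981046478995 233.70037831551943 [-0.00107942  0.01988787  0.22067769]
[0.19361131 0.18924311 0.19016321 0.18997456 0.19223255]
(0, 0, -0.078) 313.0545597876104 313.67343147910685 [-0.00110374  0.04464794  0.12896107]
[0.07191613 0.0760227  0.12495361 0.12515162 0.07503809]
```

View pics/w5.png

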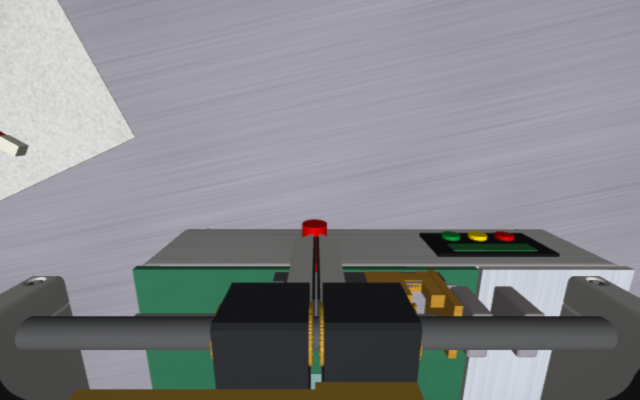

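```bash
python3 -c "
from h import *
for n in ('w2','w5'):
  P=np.load(n+'.npz')['Pt']
  m=(abs(P[...,0])<.02)&(P[...,2]<(.06 if n=='w2' else .03))&(P[...,2]>-.08)&(abs(P[...,1])<.07)
  q=P[m];print(n,np.percentile(q,[1,50,99],axis=0).round(4).tolist())
  for u in ((225,235,238,397,402) if n=='w2' else (296,300,308,312,317,322,330,338)):
    print(u,[(v,P[v,u].round(4).tolist()) for v in range(216,264,6)])
"
```

```text
w2 [[-0.0066, -0.0575, -0.0794], [0.0091, -0.0455, -0.0558], [0.011, 0.0594, -0.0135]]
225 [(216, [-0.0279, -0.1027, 0.1506]), (222, [-0.0351, -0.1032, 0.1506]), (228, [-0.0421, -0.1035, 0.1498]), (234, [-0.0499, -0.1044, 0.151]), (240, [0.0104, -0.0514, -0.0218]), (246, [0.0102, -0.049, -0.0302]), (252, [0.009, -0.0476, -0.0356]), (258, [0.0081, -0.046, -0.0413])]
235 [(216, [-0.0281, -0.0914, 0.1512]), (222, [-0.0352, -0.0917, 0.1508]), (228, [-0.0422, -0.092, 0.1501]), (234, [0.0103, -0.0482, -0.0115]), (240, [0.0091, -0.0465, -0.0183]), (246, [0.0062, -0.0462, -0.0206]), (252, [0.0027, -0.0462, -0.0212]), (258, [-0.0008, -0.0463, -0.0219])]
238 [(216, [-0.0278, -0.0877, 0.1502]), (222, [-0.035, -0.0881, 0.1502]), (228, [-0.0424, -0.0888, 0.1508]), (234, [-0.0493, -0.0889, 0.1493]), (240, [0.0071, -0.0461, -0.0132]), (246, [0.0035, -0.0462, -0.0141]), (252, [-0.0, -0.0462, -0.015]), (258, [-0.0032, -0.0459, -0.0167])]
397 [(216, [-0.0271, 0.0933, 0.1483]), (222, [-0.0283, 0.0889, 0.1302]), (228, [-0.0305, 0.0857, 0.117]), (234, [0.0104, 0.0506, -0.0116]), (240, [0.0087, 0.0493, -0
[... 1990 characters left out ...]
49, -0.0104]), (240, [0.0103, 0.0047, -0.0213]), (246, [0.0103, 0.0045, -0.0305]), (252, [0.0103, 0.0044, -0.0386]), (258, [0.0109, 0.0042, -0.0474])]
330 [(216, [-0.023, 0.0166, 0.1348]), (222, [-0.0294, 0.0166, 0.1335]), (228, [-0.0368, 0.0168, 0.1348]), (234, [-0.0307, 0.0152, 0.0993]), (240, [0.0102, 0.0094, -0.0213]), (246, [0.0105, 0.0089, -0.0309]), (252, [0.0105, 0.0086, -0.0389]), (258, [0.0106, 0.0082, -0.0468])]
338 [(216, [-0.0223, 0.0252, 0.1327]), (222, [-0.0298, 0.0255, 0.1347]), (228, [-0.0367, 0.0256, 0.1347]), (234, [-0.0315, 0.0232, 0.1016]), (240, [-0.0311, 0.022, 0.0842]), (246, [-0.0315, 0.0211, 0.0705]), (252, [0.0109, 0.0127, -0.0399]), (258, [0.01, 0.0123, -0.0454])]
```

The fingertips end at tool z ≈ -12 mm, so they are just above the sleeve and the real tips sit about 29 mm short of the stated ones. I'll open, go about 28 mm lower and pinch.

Emit:
step_arm:
  plan:
    - {"dx": 0, "dy": 0, "dz": -0.06, "rx": 0, "ry": 0, "rz": 0, "claw": 0.5}
    - {"dx": 0, "dy": 0, "dz": 0, "rx": 0, "ry": 0, "rz": 0, "claw": 0.5}
    - {"dx": 0, "dy": 0, "dz": 0, "rx": 0, "ry": 0, "rz": 0, "claw": 0.5}
    - {"dx": 0, "dy": 0, "dz": 0, "rx": 0, "ry": 0, "rz": 0, "claw": 0.5}
    - {"dx": 0, "dy": 0, "dz": 0.07, "rx": 0, "ry": 0, "rz": 0, "claw": 0.5}
    - {"dx": 0, "dy": 0, "dz": 0.05, "rx": 0, "ry": 0, "rz": 0, "claw": 0.5}
  grip_force: 20

```text
time_s: 7.25
ee_pos: [0.479, 0.0036, 0.1271]
eef_rot: [-3.142, -0.001, 2.938]
force: [0.0, 0.1, 0.1]
grip_width: 0.0447
grip_force: 0.0
```

Emit:
step_arm:
  plan:
    - {"dx": 0, "dy": 0, "dz": 0.08, "rx": 0, "ry": 0, "rz": 0, "claw": 0.5}
    - {"dx": 0, "dy": 0, "dz": 0.08, "rx": 0, "ry": 0, "rz": 0, "claw": 0.5}
    - {"dx": 0, "dy": 0, "dz": 0.06, "rx": 0, "ry": 0, "rz": 0, "claw": 0.6}
    - {"dx": 0, "dy": 0, "dz": 0, "rx": 0, "ry": 0, "rz": 0, "claw": 0.7}
    - {"dx": 0, "dy": 0, "dz": 0, "rx": 0, "ry": 0, "rz": 0, "claw": 0.8}
    - {"dx": 0, "dy": 0, "dz": 0, "rx": 0, "ry": 0, "rz": 0, "claw": 1}
    - {"dx": 0, "dy": 0, "dz": 0, "rx": 0, "ry": 0, "rz": 0, "claw": 1}
    - {"dx": 0, "dy": 0, "dz": 0, "rx": 0, "ry": 0, "rz": 0, "claw": 1}

```text
time_s: 8.05
ee_pos: [0.4794, 0.0035, 0.1061]
eef_rot: [-3.141, 0.001, 2.938]
force: [1.1, -2.2, 1.1]
grip_width: 0.0154
grip_force: 20.0
```

Gripped: 15.4 mm opening at 20 N. Now I lift along the arc.

Emit:
step_arm:
  plan:
    - {"dx": -0.005, "dy": 0, "dz": -0.076, "rx": 0, "ry": 0, "rz": 0, "claw": 1}
    - {"dx": -0.014, "dy": 0, "dz": -0.075, "rx": 0, "ry": 0, "rz": 0, "claw": 1}
    - {"dx": -0.023, "dy": 0, "dz": -0.072, "rx": 0, "ry": 0, "rz": 0, "claw": 1}
    - {"dx": 0, "dy": 0, "dz": 0, "rx": 0, "ry": 0, "rz": 0, "claw": 1}

```text
time_s: 8.45
ee_pos: [0.4836, 0.0027, 0.1293]
eef_rot: [-3.142, 0.001, 2.938]
force: [-3.6, -2.6, 0.9]
grip_width: 0.0158
grip_force: 20.0
```

Emit:
step_arm:
  plan:
    - {"dx": -0.032, "dy": 0, "dz": -0.069, "rx": 0, "ry": 0, "rz": 0, "claw": 1}
    - {"dx": -0.041, "dy": 0, "dz": -0.065, "rx": 0, "ry": 0, "rz": 0, "claw": 1}
    - {"dx": -0.049, "dy": 0, "dz": -0.059, "rx": 0, "ry": 0, "rz": 0, "claw": 1}
    - {"dx": -0.055, "dy": 0, "dz": -0.052, "rx": 0, "ry": 0, "rz": 0, "claw": 1}
    - {"dx": -0.061, "dy": 0, "dz": -0.045, "rx": 0, "ry": 0, "rz": 0, "claw": 1}
    - {"dx": -0.053, "dy": 0, "dz": -0.031, "rx": 0, "ry": 0, "rz": 0, "claw": 1}
    - {"dx": 0, "dy": 0, "dz": 0, "rx": 0, "ry": 0, "rz": 0, "claw": 1}
    - {"dx": 0, "dy": 0, "dz": 0, "rx": 0, "ry": 0, "rz": 0, "claw": 1}

```text
time_s: 9.25
ee_pos: [0.5123, -0.0033, 0.1606]
eef_rot: [-3.142, 0.001, 2.938]
force: [-0.7, -5.0, -0.1]
grip_width: 0.0155
grip_force: 20.0
```

```bash
python3 look.py w6
```

```text
9.25 [ 0.5123437  -0.00327127  0.16055915] [-3.14157397e+00  1.29408949e-03  2.93790290e+00] [-0.68623665 -5.03572325 -0.11082789]
{'rect': [301.8, 229.1, 328.3, 268.1], 'score': 0.81}
[  0  90  19  19 182] W [[0.3425, -0.301, 0.0062], [0.3515, -0.2948, 0.012], [0.3593, -0.2884, 0.0141]] T [[0.0914, -0.3249, 0.1464], [0.0987, -0.3181, 0.1485], [0.1067, -0.3111, 0.1542]] [-0.85274647 -0.52232505]
[486 191  18   7 100] W [[0.538, 0.1639, 0.0447], [0.5399, 0.1697, 0.0548], [0.5441, 0.1779, 0.0579]] T [[0.0057, 0.1693, 0.1027], [0.0082, 0.1748, 0.1058], [0.0094, 0.1832, 0.1159]] [0.20271626 0.97923752]
[300 229  32  38 921] W [[0.4922, -0.0077, 0.1792], [0.4997, 0.0001, 0.198], [0.5184, 0.0078, 0.2029]] T [[-0.0056, -0.0064, -0.0423], [0.0132, 0.0007, -0.0375], [0.0206, 0.0086, -0.0187]] [-0.98721313  0.1594059 ]
```

View pics/w6.png

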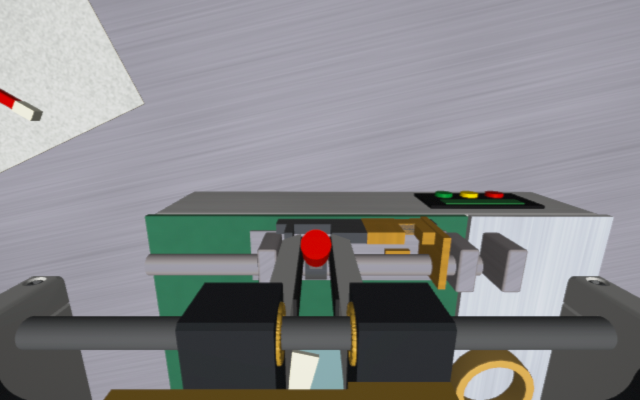

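The handle is raised to about 1.1 rad, with the sleeve end at (316,247) and the brass cheek at about (443,262). I'll measure the gap to the cheek from this view.

```bash
python3 -c "
from h import *
d=np.load('w6.npz');P=d['Pt'];im=d['img'].astype(int)
b=(im[...,0]>110)&(im[...,2]<.45*im[...,0])&(im[...,1]>.5*im[...,0])&(P[...,2]<.12)
b[:,:350]=0;b[300:]=0
q=P[b];print(len(q))
for lo in np.arange(-.02,.06,.006):
  m=(q[:,2]>lo)&(q[:,2]<=lo+.006)
  if m.sum()>5:print(round(lo,3),m.sum(),np.percentile(q[m],[3,50,97],axis=0).round(4).tolist())
for v in (235,245,255,265,275,285): print(v,[(u,P[v,u].round(3).tolist()) for u in range(424,456,4)])
"
```

```text
1248
-0.002 349 [[-0.0339, 0.0853, 0.002], [-0.0158, 0.0876, 0.0031], [0.0014, 0.0901, 0.0039]]
0.004 30 [[-0.0346, 0.0857, 0.004], [-0.0142, 0.0886, 0.0042], [-0.0001, 0.0903, 0.0049]]
0.016 604 [[-0.0074, 0.0385, 0.0165], [-0.003, 0.0556, 0.0176], [0.0012, 0.0849, 0.0188]]
0.028 12 [[-0.0406, 0.0707, 0.0288], [-0.0136, 0.103, 0.0304], [-0.0032, 0.1032, 0.0318]]
0.034 40 [[-0.0153, 0.0648, 0.0348], [0.0007, 0.0706, 0.0373], [0.0014, 0.0852, 0.0389]]
0.04 96 [[-0.027, 0.0579, 0.043], [-0.0254, 0.0674, 0.0444], [-0.024, 0.0767, 0.0456]]
235 [(424, [-0.001, 0.078, 0.017]), (428, [-0.001, 0.081, 0.017]), (432, [-0.001, 0.084, 0.018]), (436, [-0.0, 0.086, 0.015]), (440, [0.002, 0.085, 0.009]), (444, [0.003, 0.088, 0.007]), (448, [-0.01, 0.106, 0.042]), (452, [-0.011, 0.11, 0.043])]
245 [(424, [-0.016, 0.085, 0.036]), (428, [-0.013, 0.085, 0.028]), (432, [-0.01, 0.085, 0.02]), (436, [-0.007, 0.085, 0.013]), (440, [-0.005, 0.086, 0.008]), (444, [-0.003, 0.086, 0.003]), (448, [-0.003, 0.089, 0.003]), (452, [-0.012, 0.103, 0.027])]
255 [(424, [-0.019, 0.082, 0.024]), (428, [-0.019, 0.085, 0.
[... 240 characters left out ...]
.083, 0.017]), (432, [-0.024, 0.086, 0.017]), (436, [-0.02, 0.085, 0.009]), (440, [-0.017, 0.085, 0.002]), (444, [-0.018, 0.088, 0.004]), (448, [-0.025, 0.098, 0.019]), (452, [-0.025, 0.101, 0.019])]
275 [(424, [-0.034, 0.082, 0.021]), (428, [-0.035, 0.085, 0.022]), (432, [-0.03, 0.085, 0.014]), (436, [-0.027, 0.085, 0.007]), (440, [-0.025, 0.087, 0.004]), (444, [-0.025, 0.089, 0.003]), (448, [-0.034, 0.1, 0.021]), (452, [-0.034, 0.103, 0.021])]
285 [(424, [0.034, 0.03, -0.115]), (428, [0.035, 0.031, -0.117]), (432, [-0.059, 0.101, 0.051]), (436, [-0.034, 0.085, 0.005]), (440, [-0.032, 0.087, 0.003]), (444, [-0.033, 0.09, 0.003]), (448, [-0.059, 0.115, 0.051]), (452, [-0.041, 0.103, 0.018])]
```

The cheek face is at tool y = 85 mm, so contact should come about 79 mm of travel from here. I slide 70 mm quickly, then feel.

Emit:
step_arm:
  plan:
    - {"dx": 0, "dy": 0.04, "dz": 0, "rx": 0, "ry": 0, "rz": 0, "claw": 1}
    - {"dx": 0, "dy": 0.08, "dz": 0, "rx": 0, "ry": 0, "rz": 0, "claw": 1}
    - {"dx": 0, "dy": 0.08, "dz": 0, "rx": 0, "ry": 0, "rz": 0, "claw": 1}
    - {"dx": 0, "dy": 0.08, "dz": 0, "rx": 0, "ry": 0, "rz": 0, "claw": 1}
    - {"dx": 0, "dy": 0.08, "dz": 0, "rx": 0, "ry": 0, "rz": 0, "claw": 1}
    - {"dx": 0, "dy": 0.08, "dz": 0, "rx": 0, "ry": 0, "rz": 0, "claw": 1}
    - {"dx": 0, "dy": 0.08, "dz": 0, "rx": 0, "ry": 0, "rz": 0, "claw": 1}
    - {"dx": 0, "dy": 0.08, "dz": 0, "rx": 0, "ry": 0, "rz": 0, "claw": 1}
    - {"dx": 0, "dy": 0.06, "dz": 0, "rx": 0, "ry": 0, "rz": 0, "claw": 1}
    - {"dx": 0, "dy": 0.04, "dz": 0, "rx": 0, "ry": 0, "rz": 0, "claw": 1}

```text
time_s: 10.35
ee_pos: [0.5262, 0.0658, 0.1603]
eef_rot: [3.142, 0.001, 2.938]
force: [0.5, -4.4, -0.8]
grip_width: 0.0157
grip_force: 20.0
```

Emit:
step_arm:
  plan:
    - {"dx": 0, "dy": 0.01, "dz": 0, "rx": 0, "ry": 0, "rz": 0, "claw": 1}
    - {"dx": 0, "dy": 0.01, "dz": 0, "rx": 0, "ry": 0, "rz": 0, "claw": 1}
    - {"dx": 0, "dy": 0.01, "dz": 0, "rx": 0, "ry": 0, "rz": 0, "claw": 1}

```text
time_s: 10.65
ee_pos: [0.5267, 0.0683, 0.1603]
eef_rot: [-3.142, 0.0, 2.938]
force: [1.7, -3.3, -1.5]
grip_width: 0.0155
grip_force: 20.0
```

Emit:
step_arm:
  plan:
    - {"dx": 0, "dy": 0.01, "dz": 0, "rx": 0, "ry": 0, "rz": 0, "claw": 1}
    - {"dx": 0, "dy": 0.01, "dz": 0, "rx": 0, "ry": 0, "rz": 0, "claw": 1}

```text
time_s: 10.85
ee_pos: [0.5271, 0.0703, 0.1603]
eef_rot: [-3.142, 0.0, 2.938]
force: [1.7, -4.3, -1.5]
grip_width: 0.0155
grip_force: 20.0
```

Emit:
step_arm:
  plan:
    - {"dx": 0, "dy": 0.01, "dz": 0, "rx": 0, "ry": 0, "rz": 0, "claw": 1}
    - {"dx": 0, "dy": 0.01, "dz": 0, "rx": 0, "ry": 0, "rz": 0, "claw": 1}
    - {"dx": 0, "dy": 0, "dz": 0, "rx": 0, "ry": 0, "rz": 0, "claw": 1}

```text
time_s: 11.15
ee_pos: [0.5275, 0.0724, 0.1602]
eef_rot: [3.141, 0.0, 2.938]
force: [2.6, -3.5, -2.2]
grip_width: 0.0151
grip_force: 20.0
```

Emit:
step_arm:
  plan:
    - {"dx": 0, "dy": 0.01, "dz": 0, "rx": 0, "ry": 0, "rz": 0, "claw": 1}
    - {"dx": 0, "dy": 0, "dz": 0, "rx": 0, "ry": 0, "rz": 0, "claw": 1}

```text
time_s: 11.35
ee_pos: [0.5277, 0.0734, 0.1602]
eef_rot: [3.142, 0.0, 2.938]
force: [2.3, -3.1, -2.1]
grip_width: 0.0156
grip_force: 20.0
```

Emit:
step_arm:
  plan:
    - {"dx": 0, "dy": 0.01, "dz": 0, "rx": 0, "ry": 0, "rz": 0, "claw": 1}
    - {"dx": 0, "dy": 0, "dz": 0, "rx": 0, "ry": 0, "rz": 0, "claw": 1}

```text
time_s: 11.55
ee_pos: [0.5278, 0.0743, 0.1602]
eef_rot: [3.142, -0.0, 2.938]
force: [2.1, -3.3, -1.6]
grip_width: 0.0151
grip_force: 20.0
```

Emit:
step_arm:
  plan:
    - {"dx": 0, "dy": 0.01, "dz": 0, "rx": 0, "ry": 0, "rz": 0, "claw": 1}
    - {"dx": 0, "dy": 0, "dz": 0, "rx": 0, "ry": 0, "rz": 0, "claw": 1}

```text
time_s: 11.75
ee_pos: [0.528, 0.0753, 0.1603]
eef_rot: [-3.142, 0.0, 2.938]
force: [2.7, -4.6, -1.9]
grip_width: 0.0155
grip_force: 20.0
```

Emit:
step_arm:
  plan:
    - {"dx": 0, "dy": 0.005, "dz": 0, "rx": 0, "ry": 0, "rz": 0, "claw": 1}
    - {"dx": 0, "dy": 0, "dz": 0, "rx": 0, "ry": 0, "rz": 0, "claw": 1}

```text
time_s: 11.95
ee_pos: [0.5281, 0.0755, 0.1602]
eef_rot: [-3.141, 0.0, 2.938]
force: [1.8, -5.9, -2.0]
grip_width: 0.0153
grip_force: 20.0
```

Emit:
step_arm:
  plan:
    - {"dx": 0, "dy": 0.005, "dz": 0, "rx": 0, "ry": 0, "rz": 0, "claw": 1}
    - {"dx": 0, "dy": 0, "dz": 0, "rx": 0, "ry": 0, "rz": 0, "claw": 1}

```text
time_s: 12.15
ee_pos: [0.5281, 0.0758, 0.1602]
eef_rot: [-3.141, -0.0, 2.938]
force: [1.1, -6.6, -1.6]
grip_width: 0.0152
grip_force: 20.0
```

Emit:
step_arm:
  plan:
    - {"dx": 0, "dy": 0.005, "dz": 0, "rx": 0, "ry": 0, "rz": 0, "claw": 1}
    - {"dx": 0, "dy": 0, "dz": 0, "rx": 0, "ry": 0, "rz": 0, "claw": 1}

```text
time_s: 12.35
ee_pos: [0.5282, 0.076, 0.1602]
eef_rot: [-3.14, -0.0, 2.938]
force: [1.8, -9.6, -1.6]
grip_width: 0.0155
grip_force: 20.0
```

The stop is felt: free contact is at about TCP y = 0.0753, and I'm pushing 6 N beyond friction. The target for turning down is TCP ≈ (0.5259, 0.0650). I'll back off a bit past it and come up to it from the same side.

Emit:
step_arm:
  plan:
    - {"dx": 0, "dy": -0.03, "dz": 0, "rx": 0, "ry": 0, "rz": 0, "claw": 1}
    - {"dx": 0, "dy": -0.04, "dz": 0, "rx": 0, "ry": 0, "rz": 0, "claw": 1}
    - {"dx": 0, "dy": -0.04, "dz": 0, "rx": 0, "ry": 0, "rz": 0, "claw": 1}
    - {"dx": 0, "dy": -0.025, "dz": 0, "rx": 0, "ry": 0, "rz": 0, "claw": 1}
    - {"dx": 0, "dy": 0, "dz": 0, "rx": 0, "ry": 0, "rz": 0, "claw": 1}
    - {"dx": 0, "dy": 0.01, "dz": 0, "rx": 0, "ry": 0, "rz": 0, "claw": 1}
    - {"dx": 0, "dy": 0, "dz": 0, "rx": 0, "ry": 0, "rz": 0, "claw": 1}

```text
time_s: 13.05
ee_pos: [0.5257, 0.0643, 0.1602]
eef_rot: [-3.141, -0.0, 2.938]
force: [1.4, -3.6, -2.1]
grip_width: 0.0155
grip_force: 20.0
```

Emit:
step_arm:
  plan:
    - {"dx": 0, "dy": 0.007, "dz": 0, "rx": 0, "ry": 0, "rz": 0, "claw": 1}
    - {"dx": 0.053, "dy": 0, "dz": 0.031, "rx": 0, "ry": 0, "rz": 0, "claw": 1}
    - {"dx": 0.061, "dy": 0, "dz": 0.045, "rx": 0, "ry": 0, "rz": 0, "claw": 1}
    - {"dx": 0.055, "dy": 0, "dz": 0.052, "rx": 0, "ry": 0, "rz": 0, "claw": 1}
    - {"dx": 0.049, "dy": 0, "dz": 0.059, "rx": 0, "ry": 0, "rz": 0, "claw": 1}
    - {"dx": 0, "dy": 0, "dz": 0, "rx": 0, "ry": 0, "rz": 0, "claw": 1}

```text
time_s: 13.65
ee_pos: [0.5038, 0.0697, 0.1409]
eef_rot: [-3.141, -0.001, 2.938]
force: [-1.4, -3.0, 1.8]
grip_width: 0.0152
grip_force: 20.0
```

Emit:
step_arm:
  plan:
    - {"dx": 0.021, "dy": 0, "dz": 0.033, "rx": 0, "ry": 0, "rz": 0, "claw": 1}
    - {"dx": 0.019, "dy": 0, "dz": 0.033, "rx": 0, "ry": 0, "rz": 0, "claw": 1}
    - {"dx": 0.01, "dy": 0, "dz": 0.02, "rx": 0, "ry": 0, "rz": 0, "claw": 1}
    - {"dx": 0, "dy": 0, "dz": 0, "rx": 0, "ry": 0, "rz": 0, "claw": 1}

```text
time_s: 14.05
ee_pos: [0.4995, 0.0706, 0.1325]
eef_rot: [-3.141, -0.001, 2.938]
force: [0.4, -3.3, 0.1]
grip_width: 0.0151
grip_force: 20.0
```

Emit:
step_arm:
  plan:
    - {"dx": 0.009, "dy": 0, "dz": 0.02, "rx": 0, "ry": 0, "rz": 0, "claw": 1}
    - {"dx": 0, "dy": 0, "dz": 0, "rx": 0, "ry": 0, "rz": 0, "claw": 1}

```text
time_s: 14.25
ee_pos: [0.4987, 0.0708, 0.1307]
eef_rot: [-3.142, -0.0, 2.938]
force: [-0.7, -2.7, -0.1]
grip_width: 0.0153
grip_force: 20.0
```

Emit:
step_arm:
  plan:
    - {"dx": 0.009, "dy": 0, "dz": 0.02, "rx": 0, "ry": 0, "rz": 0, "claw": 1}
    - {"dx": 0, "dy": 0, "dz": 0, "rx": 0, "ry": 0, "rz": 0, "claw": 1}

```text
time_s: 14.45
ee_pos: [0.4979, 0.0709, 0.1287]
eef_rot: [-3.142, 0.0, 2.938]
force: [0.6, -2.8, -0.3]
grip_width: 0.0154
grip_force: 20.0
```

Emit:
step_arm:
  plan:
    - {"dx": 0.008, "dy": 0, "dz": 0.02, "rx": 0, "ry": 0, "rz": 0, "claw": 1}
    - {"dx": 0, "dy": 0, "dz": 0, "rx": 0, "ry": 0, "rz": 0, "claw": 1}

```text
time_s: 14.65
ee_pos: [0.4971, 0.0711, 0.1267]
eef_rot: [3.142, 0.0, 2.938]
force: [1.9, -2.4, -0.5]
grip_width: 0.0159
grip_force: 20.0
```

Emit:
step_arm:
  plan:
    - {"dx": 0.006, "dy": 0, "dz": 0.02, "rx": 0, "ry": 0, "rz": 0, "claw": 1}
    - {"dx": 0.006, "dy": 0, "dz": 0.02, "rx": 0, "ry": 0, "rz": 0, "claw": 1}
    - {"dx": 0, "dy": 0, "dz": 0, "rx": 0, "ry": 0, "rz": 0, "claw": 1}

```text
time_s: 14.95
ee_pos: [0.4958, 0.0714, 0.1226]
eef_rot: [-3.142, -0.0, 2.938]
force: [0.7, -3.0, -0.9]
grip_width: 0.0149
grip_force: 20.0
```

Emit:
step_arm:
  plan:
    - {"dx": 0.005, "dy": 0, "dz": 0.02, "rx": 0, "ry": 0, "rz": 0, "claw": 1}
    - {"dx": 0.005, "dy": 0, "dz": 0.02, "rx": 0, "ry": 0, "rz": 0, "claw": 1}
    - {"dx": 0, "dy": 0, "dz": 0, "rx": 0, "ry": 0, "rz": 0, "claw": 1}

```text
time_s: 15.25
ee_pos: [0.4949, 0.0716, 0.1186]
eef_rot: [-3.142, -0.0, 2.938]
force: [0.6, -1.8, 0.4]
grip_width: 0.0155
grip_force: 20.0
```

Emit:
step_arm:
  plan:
    - {"dx": 0.004, "dy": 0, "dz": 0.02, "rx": 0, "ry": 0, "rz": 0, "claw": 1}
    - {"dx": 0.004, "dy": 0, "dz": 0.02, "rx": 0, "ry": 0, "rz": 0, "claw": 1}
    - {"dx": 0, "dy": 0, "dz": 0, "rx": 0, "ry": 0, "rz": 0, "claw": 1}

```text
time_s: 15.55
ee_pos: [0.4941, 0.0717, 0.1147]
eef_rot: [-3.142, -0.0, 2.938]
force: [0.8, -2.5, 0.1]
grip_width: 0.0151
grip_force: 20.0
```

Emit:
step_arm:
  plan:
    - {"dx": 0.002, "dy": 0, "dz": 0.02, "rx": 0, "ry": 0, "rz": 0, "claw": 1}
    - {"dx": 0.002, "dy": 0, "dz": 0.02, "rx": 0, "ry": 0, "rz": 0, "claw": 1}
    - {"dx": 0.001, "dy": 0, "dz": 0.02, "rx": 0, "ry": 0, "rz": 0, "claw": 1}
    - {"dx": 0, "dy": 0, "dz": 0, "rx": 0, "ry": 0, "rz": 0, "claw": 1}

```text
time_s: 15.95
ee_pos: [0.4936, 0.0718, 0.1086]
eef_rot: [-3.142, -0.0, 2.938]
force: [0.3, -2.8, -0.2]
grip_width: 0.0155
grip_force: 20.0
```

Emit:
step_arm:
  plan:
    - {"dx": 0, "dy": 0, "dz": 0.015, "rx": 0, "ry": 0, "rz": 0, "claw": 1}
    - {"dx": 0, "dy": 0, "dz": 0, "rx": 0, "ry": 0, "rz": 0, "claw": 1}

```text
time_s: 16.15
ee_pos: [0.4936, 0.0718, 0.1072]
eef_rot: [-3.141, -0.0, 2.938]
force: [-0.4, -1.4, 0.6]
grip_width: 0.0153
grip_force: 20.0
```

Emit:
step_arm:
  plan:
    - {"dx": 0, "dy": 0, "dz": 0.01, "rx": 0, "ry": 0, "rz": 0, "claw": 1}
    - {"dx": 0, "dy": 0, "dz": 0, "rx": 0, "ry": 0, "rz": 0, "claw": 1}

```text
time_s: 16.35
ee_pos: [0.4937, 0.0719, 0.1068]
eef_rot: [3.142, 0.0, 2.938]
force: [-2.5, -3.5, 6.4]
grip_width: 0.0153
grip_force: 20.0
```

The handle is on its own level stop (6 N at z = 0.107). Now I release and back away upwards.

Emit:
step_arm:
  plan:
    - {"dx": 0, "dy": 0, "dz": 0, "rx": 0, "ry": 0, "rz": 0, "claw": 0.6}
    - {"dx": 0, "dy": 0, "dz": 0, "rx": 0, "ry": 0, "rz": 0, "claw": 0.5}
    - {"dx": 0, "dy": 0, "dz": 0, "rx": 0, "ry": 0, "rz": 0, "claw": 0.5}
    - {"dx": 0, "dy": 0, "dz": 0, "rx": 0, "ry": 0, "rz": 0, "claw": 0.5}
    - {"dx": 0, "dy": 0, "dz": -0.1, "rx": 0, "ry": 0, "rz": 0, "claw": 0.5}
    - {"dx": 0, "dy": 0, "dz": -0.2, "rx": 0, "ry": 0, "rz": 0, "claw": 0.5}
    - {"dx": 0, "dy": 0, "dz": -0.3, "rx": 0, "ry": 0, "rz": 0, "claw": 0.5}
    - {"dx": 0, "dy": 0, "dz": -0.3, "rx": 0, "ry": 0, "rz": 0, "claw": 0.5}
    - {"dx": 0, "dy": 0, "dz": -0.3, "rx": 0, "ry": 0, "rz": 0, "claw": 0.5}
    - {"dx": 0, "dy": 0, "dz": 0, "rx": 0, "ry": 0, "rz": 0, "claw": 0.5}

```text
time_s: 17.35
ee_pos: [0.495, 0.0719, 0.231]
eef_rot: [3.14, 0.006, 2.938]
force: [0.1, 0.6, 0.7]
grip_width: 0.0467
grip_force: 0.0
```

```bash
python3 look.py w7
```

```text
17.35 [0.49504301 0.07193139 0.23098875] [3.13971345 0.00648292 2.93802889] [0.05068582 0.63757676 0.73039991]
{'rect': [305.1, 188.1, 322.4, 255.1], 'score': 0.85}
[621  74  14  54 178] W [[0.4439, 0.4573, 0.0195], [0.4641, 0.465, 0.0236], [0.5042, 0.4691, 0.026]] T [[0.0719, 0.3686, 0.205], [0.1104, 0.3792, 0.2074], [0.1312, 0.3873, 0.2114]] [-0.99883761 -0.04820192]
[597  79   9  53 125] W [[0.4424, 0.4288, 0.0212], [0.4707, 0.4324, 0.0237], [0.5026, 0.4358, 0.026]] T [[0.0665, 0.339, 0.205], [0.0984, 0.3479, 0.2073], [0.1256, 0.3552, 0.2097]] [-0.99949687  0.03171765]
[  0 118  19  18 169] W [[0.3386, -0.3048, 0.0055], [0.3495, -0.2966, 0.012], [0.3588, -0.2885, 0.0139]] T [[0.0608, -0.3999, 0.216], [0.0694, -0.3906, 0.2178], [0.0788, -0.382, 0.2243]] [-0.77391958 -0.63328389]
[307 187  17  34 546] W [[0.4783, 0.064, 0.1347], [0.4928, 0.0732, 0.1421], [0.5078, 0.0815, 0.1445]] T [[-0.0121, -0.0071, 0.0865], [0.003, 0.0004, 0.0889], [0.0171, 0.0079, 0.0962]] [-0.97588562  0.21828252]
[395 203  14   7  69] W [[0.5381, 0.1641, 0.0453], [0.5402, 0.1704, 0.055], [0.5441, 0.1794, 0.0588]] T [[-0.0256, 0.0987, 0.1725], [-0.0228, 0.1054, 0.1763], [-0.0216, 0.1146, 0.186]] [0.20370877 0.97903153]
```

View pics/w7.png

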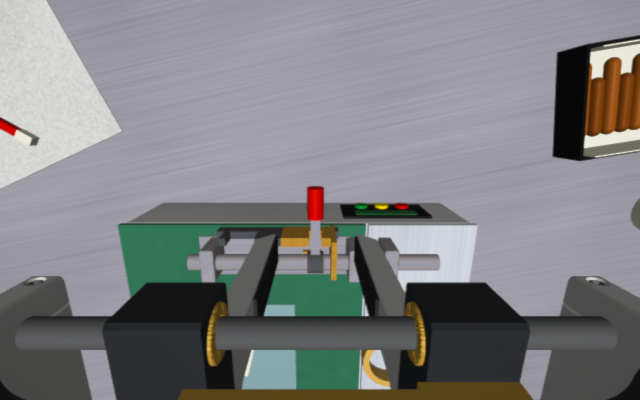

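The handle lies level at (315,203) in the brass notch just short of the cheek at (334,260), and the gripper is clear of it.

```bash
python3 -c "
from station import hand_in;print(hand_in())"
```

```text
the job is handed in; nothing more can be done
None
```

The job is handed in at about 17.4 s of the 51 s: the bolt is slid across, its handle is level in the keeper notch and the gripper has let go. The highest forces I read were about 10 N against the stop and 6 N as the handle came down.

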